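# Fresh D cell for the kitchen timer

## Task

The big white kitchen timer lies face down with its battery holder empty. Take the fresh cell (yellow jacket with a black band) from the grey caddy, press its flat end against the coil spring to push the spring back, and lower it behind the retaining lip so that it lies fully home in the holder, its nub end at the lip. Leave the spent blue cell alone in the caddy.

Things in the scene. Friction and masses are not known exactly. Their poses are not given: they have to be found in the camera images.
- fresh_mid (a point): Centre of the fresh D cell: lying cylinder, yellow with a black band near its nub, 34 mm in diameter, 61 mm long with nub, about 140 g. x axis along the cell to the nub. It lies level on low rails of the fixed grey caddy (base 80 x 170 mm, 8 mm thick), centre 39 mm above the counter; the rails reach 14 mm either side of its axis: beside them fingers have free room down to the base.
- fresh_nub (a point): Tip of the fresh cell's steel nub (9.5 mm across, 2.5 mm high), 30.5 mm from fresh_mid along its x axis. The cell's other end is flat.
- spent_mid (a point): Centre of the spent D cell, same size and shape but blue with a silver-grey band, to be left alone. It lies in the caddy's other nest, parallel, 100 mm sideways of the fresh cell; either cell may have either nest.
- timer: White timer, face down, fixed; 170 x 160 x 20 mm, mint green holder on its back. Origin: on the counter under the middle of the cell's place; z up, x from spring to lip. A seated cell's centre is at (0, 0, 49 mm), nub to +x, on rails reaching 14 mm either side of its axis, finger room beside them. Lip: wall with inner face at x = 30.5 mm, 5 mm thick, 34 mm wide, top 48 mm above the counter.
- spring_plate (a joint): Steel plate on the coil spring, 28 mm wide, 36 to 76 mm above the counter. Value: metres pushed back, 0 (face at timer x = -24.5 mm) to 0.026, along timer -x; 1 N at first, 7.5 N at the end. A seated cell holds it at 0.006 (2.5 N); it slides a released cell along the rails against the lip. Behind it: spring housing, timer x = -58 to -80 mm, top 70 mm.

How it is judged:
By the outcome, as a careful person would: the job done as asked, in the order asked, and still so for the second after the job is handed in, with the robot touching nothing.
It also fails if it takes over 37 s, if anything falls off the work surface, if the arm or the gripper's body presses on something with over 40 N, if the wrist force passes 120 N, or if a joint passes its speed limit or range.

## Robot

A 6-joint arm with a two-finger parallel gripper is mounted at the origin on the work surface. World frame = base frame: x ahead of the robot, y to its left, z up, the work surface at z = 0. Lengths are in m, angles in rad, forces in N, time in s.
With the tool pointing down it reaches from about 0.325 to 0.85 m from the base axis. Payload 4.4 kg.
Tool frame: the origin (TCP) lies between the finger pads; the fingertips stand 8 mm ahead of it and the grasp point (between the pads) lies 11 mm behind it; z points along the fingers, x is the direction in which the jaws open and shut, and the axes are right-handed (so a half turn about z gives the same grasp; the last joint's range is limited). The gripper opens to 94 mm and grips with 3 to 60 N. Pads are 16 mm wide; open, the fingers measure 119 mm over their backs; the gripper's body (75 mm by 177 mm) begins 78 mm behind the grasp point.
Start: joints at [0.961, 0.207, 1.542, -0, 1.393, -0.15], TCP at [0.255, 0.515, 0.187] pointing down, gripper open.
Joint ranges: [-2.73, 2.73], [-0.86, 2.22], [0.23, 2.46], [-1.11, 4.25], [0.08, 2.63], [-2.82, 2.82]. Speed limits (rad/s): [2.79, 2.79, 3.14, 3.14, 3.14, 3.14].

## Interface

Orientations are given as a unit quaternion [x, y, z, w].
In Python, from bench import * gives the robot as it stands.
- The arm moves only by the tool play_rows, never from a script. Its argument "commands" is one flat list of numbers, 6 for each row, row after row: the shift along the tool's x, y, z in m, then the turn, a rotation vector about the tool's x, y, z in rad. In form: [dx, dy, dz, wx, wy, wz, dx, dy, dz, wx, wy, wz, ...]. A call has 1 to 8 rows; each row shifts and turns the pose as measured when the row begins, along the tool's axes as they then stand; what a row does not reach is not made up. A row lasts 1/8 s, in which the tool goes at most 62.5 mm and 10.7 degrees, less where a joint would pass 70% of its speed; a pose out of reach is approached as far as the arm can. A call is refused whole if a number of a shift passes 0.0625 or a number of a turn 0.188, either way. A call with a gripper value outside its range is refused whole. "fingers" is the finger opening in m, from 0 to 0.094, set as the call begins (left out, the last holds). The fingers move at their own pace and stop on an object; the grip force is fixed at half the most. Time passes only in rows, so rows that do not move let the fingers close. It gives the time, the measured TCP pose, the force and the opening at its end, in the units of the state.
- observe(): the state, without advancing time (a new reading comes with each control period).
- grab_frame(name): name is "side" or "top" or "wrist"; returns a dict with "pixels" (480x640x3 uint8, blue, green, red), "fx", "fy", "cx", "cy" (pixels), "extrinsics" (4x4, takes a point from camera to world coordinates). Camera axes: x right, y up, looking along -z (the intrinsics and any distortion apply to the point x, -y, -z); pixel columns grow to the right and rows downward; lengths in m; the calibration is good to about 2 mm. The wrist camera is an equidistant fisheye: a pixel r from the principal point sees the ray r / f radians off the axis. A picture is of the moment at which its call begins. There is no depth.
- close_job(): hands the job in, once; it reports no verdict.
The state is a dict: "clock": time; "joints": joint angles; "qvel": joint speeds; "tau": joint torques, N m; "tcp_pos": TCP position; "ee_rot": TCP orientation; "force": force on the tool from outside, world axes, zero at the start; "torque": the same for the moment, N m; "gripper_width": finger opening in m.
Only numpy, scipy, OpenCV 4.12 (cv2) and the standard library are available. Lean on these libraries where they do the work, as an engineer would, in place of code of your own. Each camera call takes 0.05 s, during which the arm holds its last target. There are 200 camera calls.

## Working session

There is one attempt and no reset: what is moved stays moved. The work goes in short steps, Python scripts to look and compute and a tool call to move; the robot and the scene stay as the last step left them, time stands still between calls to the robot, and variables do not carry over. Pictures are saved under pics/ and viewed, about 8 in all and at most 12, crops included, and the job is handed in when it is done.

Besides the shell and the picture viewer there is one more tool, called as a command line: name --argument value ..., lists and objects as JSON in quotes. play_rows: Moves the arm, as the interface text tells. Its arguments: {"type":"object","properties":{"commands":{"type":"array"},"fingers":{"type":"number"}},"required":["commands"]}

```bash
mkdir -p pics; ls; python3 - <<'E'
from bench import *
import cv2,numpy as np
s=observe();print(s)
for n in("top","side"):
    f=grab_frame(n);cv2.imwrite(f"pics/{n}0.png",f["pixels"]);print(n,f["fx"],f["fy"],f["cx"],f["cy"],np.round(f["extrinsics"],4).tolist(),[k for k in f])
E
```

```text
pics
{'clock': 0.0, 'joints': array([ 9.60503872e-01,  2.07392773e-01,  1.54296668e+00,  4.97555435e-06,
        1.39346393e+00, -1.50487217e-01]), 'qvel': array([ 1.57617702e-03,  6.86771453e-04, -8.71338792e-04, -3.51719242e-04,
       -4.35058345e-05, -1.12750176e-03]), 'tau': array([ 1.17728370e-03, -3.70863390e+01, -2.81423503e+01,  6.99885841e-02,
        3.59691284e-02, -2.06261693e-04]), 'tcp_pos': array([0.25468196, 0.51457856, 0.18630027]), 'ee_rot': array([ 8.49638916e-01,  5.27363696e-01, -1.02609378e-03,  4.37232258e-04]), 'force': array([0.16791722, 0.14709257, 0.96651911]), 'torque': array([ 0.01203516, -0.00099232,  0.04138057]), 'gripper_width': 0.09389016948734379}
top 484.93771963806336 484.93771963806336 326.4384721902457 243.12569776761626 [[-0.0155, 0.9947, -0.1021, 0.4618], [-0.9999, -0.0162, -0.0056, 0.0173], [-0.0073, 0.102, 0.9948, 0.8074], [0.0, 0.0, 0.0, 1.0]] ['pixels', 'fx', 'fy', 'cx', 'cy', 'extrinsics']
side 457.40982324762973 457.40982324762973 319.2677707975721 246.35586235093842 [[-0.9728, 0.181, -0.1443, 0.4352], [-0.2305, -0.7014, 0.6745, 0.49], [0.0208, 0.6894, 0.7241, 0.5645], [0.0, 0.0, 0.0, 1.0]] ['pixels', 'fx', 'fy', 'cx', 'cy', 'extrinsics']
```

View pics/top0.png

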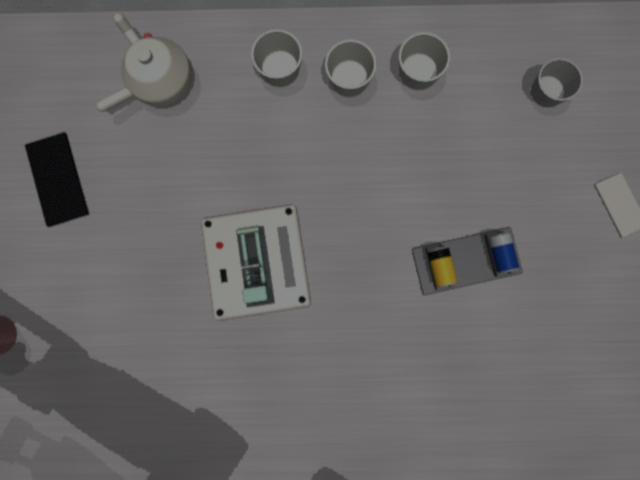

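View pics/side0.png

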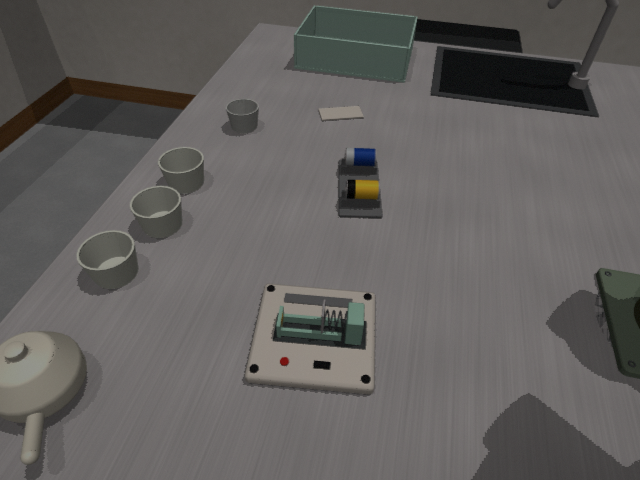

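The top view shows the timer at about (256,262), with its lip near (250,229) and the spring housing near (255,296). The fresh cell is at (442,268) with its nub end up, and the spent cell is at (504,252). The side view agrees. Next I'll enlarge crops to measure.

```bash
python3 - <<'E'
import cv2,numpy as np
t=cv2.imread("pics/top0.png")
a=cv2.resize(t[200:325,198:314],None,fx=4.6,fy=4.6,interpolation=cv2.INTER_CUBIC)[:575,:]
b=cv2.resize(t[235:295,410:470],None,fx=4.4,fy=4.4,interpolation=cv2.INTER_CUBIC)
c=np.zeros((575,800,3),np.uint8);c[:a.shape[0],:a.shape[1]]=a;c[:264,536:800]=b
s=cv2.imread("pics/side0.png")
d=cv2.resize(s[170:220,335:385],None,fx=5,fy=5,interpolation=cv2.INTER_CUBIC);c[300:550,540:790]=d
c=cv2.convertScaleAbs(c,alpha=1.5);cv2.imwrite("pics/crop1.png",c)
E
```

```text
(no output)
```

View pics/crop1.png

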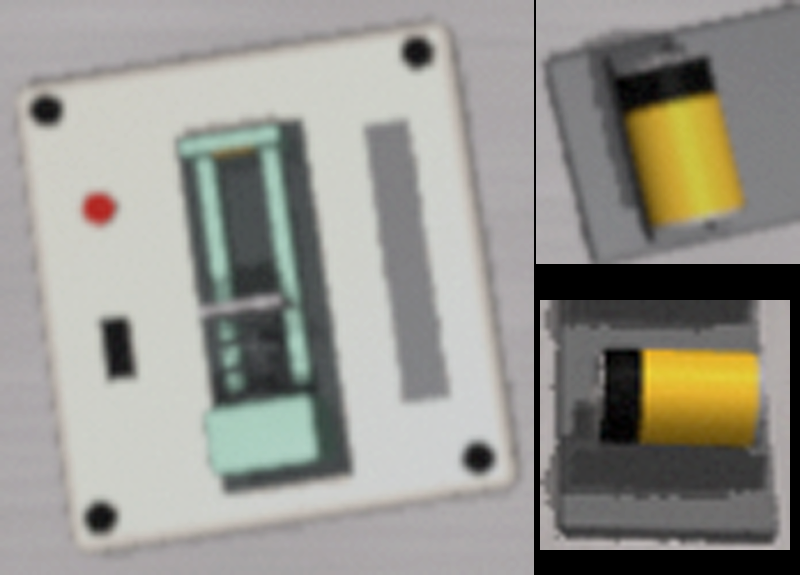

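```bash
cat > h.py <<'E'
import numpy as np,cv2
from bench import *
def ray(f,u,v):
    E=f["extrinsics"];d=E[:3,:3]@np.array([(u-f["cx"])/f["fx"],-(v-f["cy"])/f["fy"],-1]);return E[:3,3],d
def atz(f,u,v,z):
    o,d=ray(f,u,v);return o+d*(z-o[2])/d[2]
def tri(r):
    A=0;b=0
    for o,d in r:
        d=d/np.linalg.norm(d);P=np.eye(3)-np.outer(d,d);A=A+P;b=b+P@o
    return np.linalg.solve(A,b)
E
python3 - <<'E'
from h import *
np.set_printoptions(precision=4,suppress=True)
t=grab_frame("top");s=grab_frame("side")
A=lambda X,Y:((X+.5)/4.6-.5+198,(Y+.5)/4.6-.5+200)
B=lambda X,Y:((X-535.5)/4.4-.5+410,(Y+.5)/4.4-.5+235)
D=lambda X,Y:((X-539.5)/5-.5+335,(Y-299.5)/5-.5+170)
feet=[atz(t,*A(*p),.02) for p in[(46,110),(417,52),(478,457),(100,517)]]
f=np.array(feet)[:,:2];print(f);
for a,b in[(3,0),(2,1)]:print("xdir",np.degrees(np.arctan2(*(f[a]-f[b])[::-1]))+0)
for a,b in[(0,1),(3,2)]:print("xd from y",np.degrees(np.arctan2(*(f[b]-f[a])[::-1]))+90, np.linalg.norm(f[b]-f[a]))
li=atz(t,*A(231,151),.048);lo=atz(t,*A(228,132),.048);pl=atz(t,*A(243,302),.076)
hh=[atz(t,*A(*p),.07) for p in[(206,408),(313,393),(318,460),(213,476)]]
print("lip",li,lo,"plate",pl,"hous -58",(hh[0]+hh[1])/2,"-80",(hh[2]+hh[3])/2)
v=lo-(hh[2]+hh[3])/2;print("len",np.linalg.norm(v[:2]),np.degrees(np.arctan2(v[1],v[0])))
c=tri([ray(t,*B(681,140)),ray(s,*D(681,397))]);print("cell tri",c,"z39",atz(t,*B(681,140),.039),atz(s,*D(681,397),.039))
for z in(.039,.05):
  n=atz(t,*B(664,65),z);e=atz(t,*B(699,216),z);print(n,e,np.linalg.norm(n-e),np.degrees(np.arctan2(n[1]-e[1],n[0]-e[0])))
for p,q in[((617,72),(655,226)),((710,58),(743,205))]:
  n=atz(t,*B(*p),.039);e=atz(t,*B(*q),.039);print(np.degrees(np.arctan2(n[1]-e[1],n[0]-e[0])))
n=atz(s,*D(602,396),.039);e=atz(s,*D(760,396),.039);print("side",n,e,np.degrees(np.arctan2(n[1]-e[1],n[0]-e[0])))
print(observe()["clock"])
E
```

```text
[[0.5781 0.2163]
 [0.5969 0.0837]
 [0.4527 0.0634]
 [0.4338 0.196 ]]
xdir -171.98330084621887
xdir -171.97105163790783
xd from y 8.039969212997534 0.13397068300785347
xd from y 8.082360879601907 0.13400188822623116
lip [0.5587 0.1455 0.048 ] [0.5653 0.1465 0.048 ] plate [0.5051 0.1368 0.076 ] hous -58 [0.4729 0.1323 0.07  ] -80 [0.4507 0.1303 0.07  ]
len 0.11570648217562524 8.056520219286035
cell tri [ 0.4989 -0.1624  0.0358] z39 [ 0.5006 -0.1615  0.039 ] [ 0.4967 -0.1585  0.039 ]
[ 0.5277 -0.1565  0.039 ] [ 0.4733 -0.1669  0.039 ] 0.05547406033567997 10.80174970907847
[ 0.5268 -0.154   0.05  ] [ 0.4731 -0.1642  0.05  ] 0.054679950454323424 10.80174970907849
11.745619469772295
10.275682014850796
side [ 0.5245 -0.1517  0.039 ] [ 0.4691 -0.1664  0.039 ] 14.791223332849707
0.2
```

The numbers are consistent: 134 mm between the feet on both sides, timer yaw 8.0°, and an origin of about (0.5296, 0.1410), agreed within 1 mm by the lip, plate and housing. The fresh cell is near (0.499, -0.161) with a yaw of 11–14°. I'll turn the tool first, then hover over the cell for a wrist view.

play_rows --commands '[0,0,0,0,0,-0.1675,0,0,0,0,0,-0.1675,0,0,0,0,0,-0.1675,0,0,0,0,0,-0.1675]' --fingers 0.094

```text
clock: 0.7
tcp_pos: [0.2543, 0.514, 0.1853]
ee_rot: [0.621, 0.784, -0.002, 0.0]
force: [-0.6, 0.6, 0.9]
gripper_width: 0.094
```

```bash
cat >> h.py <<'E'
from scipy.spatial.transform import Rotation as R
def go(p,yaw=None):
    s=observe();r=R.from_quat(s["ee_rot"]);M=r.as_matrix()
    np.set_printoptions(precision=4,suppress=True)
    print("clock %.2f"%s["clock"],"tcp",s["tcp_pos"],"toolx yaw %.2f"%np.degrees(np.arctan2(M[1,0],M[0,0])),"toolz",M[:,2],"w %.4f"%s["gripper_width"],"F",s["force"])
    print("shift",M.T@(np.array(p)-s["tcp_pos"]))
    if yaw is not None:
        y=np.radians(yaw);x=np.array([np.cos(y),np.sin(y),0]);z=np.array([0,0,-1.]);T=np.c_[x,np.cross(z,x),z]
        print("turn",R.from_matrix(M.T@T).as_rotvec())
E
python3 -c "
from h import *
go([.499,-.161,.13],102)"
```

```text
clock 0.70 tcp [0.2543 0.514  0.1853] toolx yaw 103.28 toolz [-0.0024 -0.0034 -1.    ] w 0.0940 F [-0.6328  0.5501  0.8603]
shift [-0.713   0.0833  0.057 ]
turn [-0.0031  0.0028  0.0224]
```

play_rows --commands '[-0.055,0.0064,0.002,0,0,0.003,-0.055,0.0064,0.002,0,0,0.003,-0.055,0.0064,0.002,0,0,0.003,-0.055,0.0064,0.002,0,0,0.003,-0.055,0.0064,0.002,0,0,0.003,-0.055,0.0064,0.002,0,0,0.003,-0.055,0.0064,0.002,0,0,0.003,-0.055,0.0064,0.002,0,0,0]'

```text
clock: 1.7
tcp_pos: [0.4052, 0.0875, 0.1694]
ee_rot: [0.625, 0.781, -0.001, 0.001]
force: [-0.2, 1.1, -0.7]
gripper_width: 0.0939
```

```bash
python3 -c "
from h import *
go([.499,-.161,.13],102)"
```

```text
clock 1.70 tcp [0.4052 0.0875 0.1694] toolx yaw 102.65 toolz [ 0.0014 -0.0027 -1.    ] w 0.0939 F [-0.2313  1.1302 -0.6656]
shift [-0.2629  0.0371  0.0402]
turn [0.0008 0.0029 0.0113]
```

play_rows --commands '[-0.053,0.0074,0.007,0,0,0.003,-0.053,0.0074,0.007,0,0,0.003,-0.053,0.0074,0.007,0,0,0.003,-0.053,0.0074,0.007,0,0,0.003,-0.053,0.0074,0.007,0,0,0,0,0,0,0,0,0]'

```text
clock: 2.45
tcp_pos: [0.5002, -0.176, 0.1344]
ee_rot: [0.632, 0.775, 0.001, 0.003]
force: [0.2, 0.4, 0.2]
gripper_width: 0.094
```

```bash
python3 -c "
from h import *
go([.499,-.161,.13],102)
f=grab_frame('wrist');cv2.imwrite('pics/w1.png',cv2.convertScaleAbs(f['pixels'],alpha=1.5));print(f['fx'],f['cx'],f['cy'],f['extrinsics'])
go([.499,-.161,.13],102)
"
```

```text
clock 2.45 tcp [ 0.5002 -0.176   0.1344] toolx yaw 101.56 toolz [ 0.0048 -0.0024 -1.    ] w 0.0940 F [0.1532 0.3865 0.1604]
shift [0.015  0.0018 0.0044]
turn [ 0.0042  0.0033 -0.0078]
371.64829954431775 313.97945837955 237.37870242664613 [[-0.2001 -0.9417 -0.2706  0.4231]
 [ 0.9798 -0.1935 -0.0513 -0.191 ]
 [-0.004  -0.2754  0.9613  0.3304]
 [ 0.      0.      0.      1.    ]]
clock 2.50 tcp [ 0.4996 -0.1742  0.1345] toolx yaw 101.64 toolz [ 0.0043 -0.0013 -1.    ] w 0.0937 F [-0.2938  0.6032  0.0093]
shift [0.0131 0.002  0.0045]
turn [ 0.0039  0.0021 -0.0063]
```

View pics/w1.png

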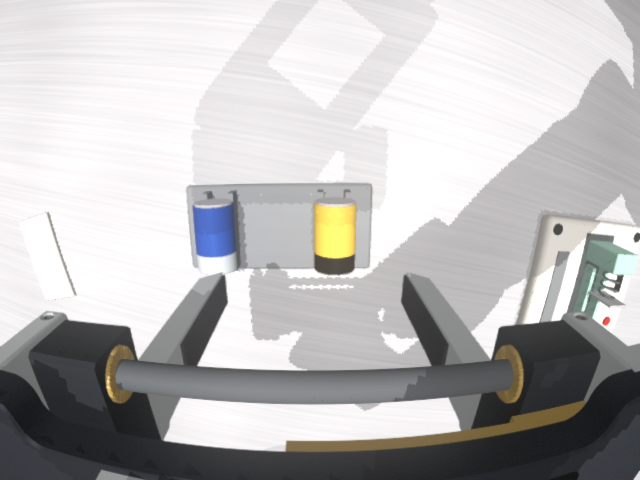

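The wrist view shows the yellow cell at columns 314–355 and rows 199–271, black nub end toward the gripper. The caddy's far edge runs (189,185)–(371,184).

```bash
cat >> h.py <<'E'
def wray(f,u,v):
    x=(u-f["cx"])/f["fx"];y=(v-f["cy"])/f["fy"];r=np.hypot(x,y);k=np.sin(r)/r
    E=f["extrinsics"];return E[:3,3],E[:3,:3]@np.array([x*k,-y*k,-np.cos(r)])
def watz(f,u,v,z):
    o,d=wray(f,u,v);return o+d*(z-o[2])/d[2]
E
python3 - <<'E'
from h import *
np.set_printoptions(precision=4,suppress=True)
f={"fx":371.648,"fy":371.648,"cx":313.98,"cy":237.379,"extrinsics":np.array([[-0.2001,-0.9417,-0.2706,0.4231],[0.9798,-0.1935,-0.0513,-0.191],[-0.004,-0.2754,0.9613,0.3304],[0,0,0,1]])}
a,b=watz(f,189,185,.008),watz(f,371,184,.008);print("caddy len",np.linalg.norm(a-b),"yaw",np.degrees(np.arctan2(*(b-a)[1::-1]))-90)
e=watz(f,334.5,199,.056);n=watz(f,334.5,271,.039);n2=watz(f,334.5,271,.05)
print("flat top rim",e,"nub end",n,n2,np.degrees(np.arctan2(*(n-e)[1::-1])))
e=watz(f,334.5,200,.039);print(e,np.degrees(np.arctan2(*(n-e)[1::-1])))
for r in (215,235,255):
  l,q=watz(f,314,r,.04),watz(f,355.5,r,.04);print(l,q,np.linalg.norm(l-q),(l+q)/2)
E
```

```text
caddy len 0.1635431728206911 yaw 11.375788558494094
flat top rim [ 0.4679 -0.1673  0.056 ] nub end [ 0.5305 -0.1527  0.039 ] [ 0.5264 -0.1541  0.05  ] 13.154585148268632
[ 0.4715 -0.1656  0.039 ] 12.409221488328809
[ 0.4866 -0.1792  0.04  ] [ 0.4798 -0.1466  0.04  ] 0.03332326042139057 [ 0.4832 -0.1629  0.04  ]
[ 0.5029 -0.1759  0.04  ] [ 0.4961 -0.1428  0.04  ] 0.033797867292888514 [ 0.4995 -0.1593  0.04  ]
[ 0.5197 -0.1725  0.04  ] [ 0.5128 -0.1388  0.04  ] 0.03435384512634449 [ 0.5162 -0.1556  0.04  ]
```

play_rows --commands '[0.013,0.003,0.02,0.004,0.002,-0.006,0,0,0.02,0,0,0,0,0,0,0,0,0]'

```text
clock: 2.88
tcp_pos: [0.4978, -0.1543, 0.0912]
ee_rot: [0.628, 0.779, 0.0, -0.002]
force: [-0.2, 0.1, -0.6]
gripper_width: 0.0938
```

```bash
python3 -c "
from h import *
go([.4995,-.160,.028],102)"
```

```text
clock 2.88 tcp [ 0.4978 -0.1543  0.0912] toolx yaw 102.25 toolz [-0.0031  0.0031 -1.    ] w 0.0938 F [-0.1625  0.0652 -0.6071]
shift [-0.0062  0.0006  0.0632]
turn [-0.0023 -0.0037  0.0044]
```

play_rows --commands '[-0.005,0,0.015,0,0,0.004,0,0,0.016,0,0,0,0,0,0.016,0,0,0,0,0,0.01,0,0,0,0,0,0,0,0,0]'

```text
clock: 3.5
tcp_pos: [0.4984, -0.1568, 0.0302]
ee_rot: [0.628, 0.778, 0.0, -0.003]
force: [-0.0, -0.2, -1.2]
gripper_width: 0.0937
```

```bash
python3 -c "
from h import *
go([.4995,-.160,.028],102)"
```

```text
clock 3.50 tcp [ 0.4984 -0.1568  0.0302] toolx yaw 102.17 toolz [-0.0036  0.0037 -1.    ] w 0.0937 F [-0.0154 -0.1898 -1.1643]
shift [-0.0034  0.0004  0.0022]
turn [-0.0027 -0.0043  0.003 ]
```

play_rows --commands '[-0.0035,0,0.002,-0.002,-0.004,0.003,0,0,0,0,0,0]'

```text
clock: 3.75
tcp_pos: [0.4999, -0.161, 0.0287]
ee_rot: [0.63, 0.777, -0.0, 0.001]
force: [-0.2, 0.7, -0.3]
gripper_width: 0.0941
```

play_rows --commands '[0,0,0,0,0,0,0,0,0,0,0,0,0,0,0,0,0,0,0,0,0,0,0,0,0,0,0,0,0,0,0,0,0,0,0,0]' --fingers 0.02

```text
clock: 4.5
tcp_pos: [0.5009, -0.1615, 0.03]
ee_rot: [0.63, 0.777, 0.0, 0.002]
force: [-0.0, -1.4, 0.8]
gripper_width: 0.0377
```

```bash
python3 -c "
from h import *
go([.4995,-.160,.15],98)"
```

```text
clock 4.50 tcp [ 0.5009 -0.1615  0.03  ] toolx yaw 101.97 toolz [ 0.0032 -0.0019 -1.    ] w 0.0377 F [-0.0004 -1.4217  0.7559]
shift [ 0.0015 -0.0008 -0.12  ]
turn [0.0028 0.0025 0.0692]
```

play_rows --commands '[0,0,0.001,0,0,0,0,0,0,0,0,0,0,0,0,0,0,0]'

```text
clock: 4.88
tcp_pos: [0.5005, -0.1593, 0.0294]
ee_rot: [0.63, 0.777, 0.002, 0.0]
force: [-0.1, -0.1, 0.9]
gripper_width: 0.0267
```

play_rows --commands '[0,0,-0.015,0,0,0,0,0,-0.02,0,0,0,0,0,-0.03,0,0,0,0,0,-0.03,0,0,0,0,0,-0.01,0,0,0]'

```text
clock: 5.5
tcp_pos: [0.4992, -0.1603, 0.1381]
ee_rot: [0.63, 0.777, 0.0, -0.0]
force: [-0.1, -0.1, -0.8]
gripper_width: 0.0265
```

```bash
python3 -c "
from h import *
go([.5395,.1424,.12],98)
f=grab_frame('side');cv2.imwrite('pics/s2.png',cv2.convertScaleAbs(cv2.resize(f['pixels'][60:260,240:480],None,fx=3,fy=3),alpha=1.3))
"
```

```text
clock 5.50 tcp [ 0.4992 -0.1603  0.1381] toolx yaw 101.91 toolz [-0.0001  0.0014 -1.    ] w 0.0265 F [-0.1372 -0.073  -0.7611]
shift [0.2879 0.1019 0.0185]
turn [ 0.0001 -0.0014  0.0682]
```

View pics/s2.png

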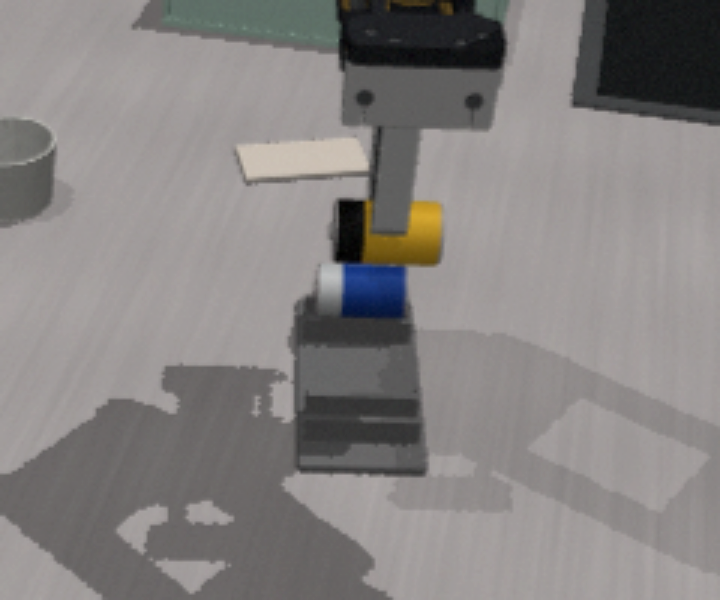

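The cell is off the caddy and level, and the blue cell is undisturbed. But the opening is 26.5 mm, less than 34 mm, and the finger tip appears at mid-cell. I'll check the held height before going on.

```bash
python3 - <<'E'
from h import *
s=observe();T=np.eye(4);T[:3,:3]=R.from_quat(s["ee_rot"]).as_matrix();T[:3,3]=s["tcp_pos"]
out=[]
for n in("side","top","wrist"):
    f=grab_frame(n)
    def pr(p):
        c=np.linalg.inv(f["extrinsics"])@np.r_[p,1];x=np.array([c[0],-c[1],-c[2]])
        if n=="wrist":
            r=np.arctan2(np.hypot(*x[:2]),x[2]);k=r/np.hypot(*x[:2]);return np.array([f["cx"]+f["fx"]*k*x[0],f["cy"]+f["fy"]*k*x[1]])
        return np.array([f["cx"]+f["fx"]*x[0]/x[2],f["cy"]+f["fy"]*x[1]/x[2]])
    im=cv2.convertScaleAbs(f["pixels"],alpha=1.5);c0=pr(T[:3,3]);
    h=30 if n!="wrist" else 75;k=260/(2*h)
    u0,v0=(c0-h).astype(int);v0=min(v0,480-2*h);cr=cv2.resize(im[v0:v0+2*h,u0:u0+2*h],(260,260),interpolation=cv2.INTER_CUBIC)
    tip=.0132
    for q in[(tip,0,.008),(-tip,0,.008),(tip,0,-.011),(0,0,-.011)]:
        uv=pr((T@np.r_[q,1])[:3]);print(n,q,uv);cv2.circle(cr,tuple(int(a) for a in((uv-[u0,v0])*k)),2,(0,0,255),-1)
    out.append(cr);print(u0,v0,k)
cv2.imwrite("pics/held.png",np.hstack(out));print(s["clock"],s["gripper_width"])
E
```

```text
side (0.0132, 0, 0.008) [366.69225493 149.74586328]
side (-0.0132, 0, 0.008) [365.96073075 140.71169176]
side (0.0132, 0, -0.011) [367.82557277 139.83735621]
side (0, 0, -0.011) [367.43483922 135.30298468]
336 111 4.333333333333333
top (0.0132, 0, 0.008) [447.75160259 265.83039193]
top (-0.0132, 0, 0.008) [466.12954849 261.63514005]
top (0.0132, 0, -0.011) [451.15569317 265.05835891]
top (0, 0, -0.011) [460.61083024 262.89997229]
428 233 4.333333333333333
wrist (0.0132, 0, 0.008) [334.48996665 274.43260825]
wrist (-0.0132, 0, 0.008) [289.09471479 274.46420104]
wrist (0.0132, 0, -0.011) [336.41650697 287.29616077]
wrist (0, 0, -0.011) [311.6747308 287.3847366]
236 204 1.7333333333333334
5.55 0.02689293917396988
```

View pics/held.png

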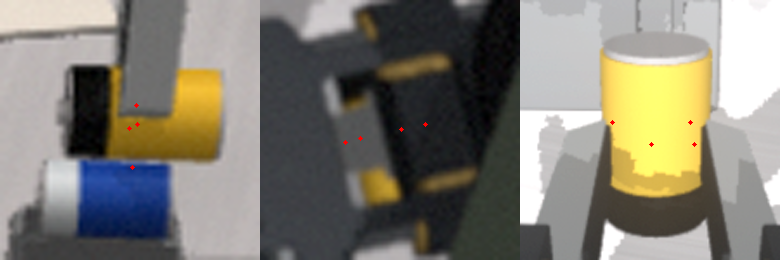

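```bash
python3 - <<'E'
from h import *
a=grab_frame("side")["pixels"][75:165,335:405];b=grab_frame("wrist")["pixels"][190:360,200:430]
a=cv2.resize(a,None,fx=5,fy=5,interpolation=cv2.INTER_CUBIC);b=cv2.resize(b,None,fx=1.9,fy=1.9,interpolation=cv2.INTER_CUBIC)
c=np.zeros((450,350+b.shape[1],3),np.uint8);c[:,:350]=a;c[:b.shape[0],350:]=b
cv2.imwrite("pics/held2.png",cv2.convertScaleAbs(c,alpha=1.8));print(c.shape)
E
```

```text
(450, 787, 3)
```

View pics/held2.png

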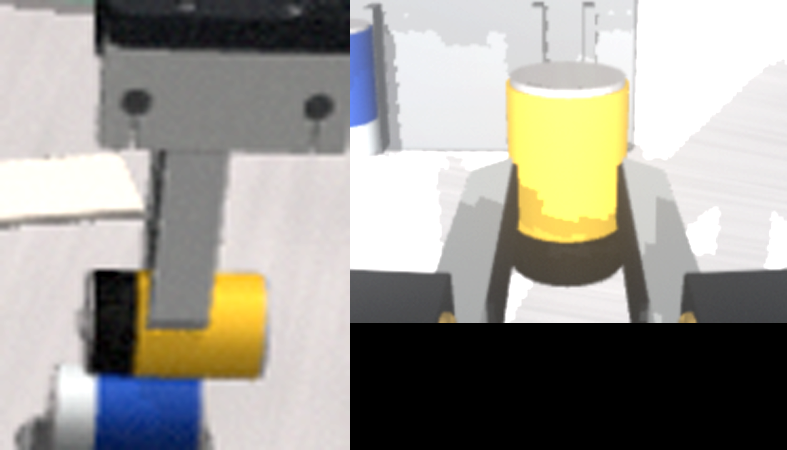

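The enlarged views show that the fingertips pinch only the top chord of the cell, about 10.6 mm above its axis. The 26.5 mm opening means the same thing. Both the side and wrist cameras put the fingers roughly 28 mm higher than the reported TCP implies, so I'll go with the cameras. I'll set the cell back in its nest and regrasp about 28 mm lower, watching the force.

play_rows --commands '[0,0,0.03,0,0,0,0,0,0.03,0,0,0,0,0,0.02,0,0,0,0,0,0.006,0,0,0,0,0,0,0,0,0]'

```text
clock: 6.42
tcp_pos: [0.4927, -0.1568, 0.0407]
ee_rot: [0.63, 0.777, -0.001, -0.009]
force: [0.4, 0.5, -0.9]
gripper_width: 0.0268
```

```bash
python3 -c "
from h import *
go([.5005,-.1593,.0294],101.97)"
```

```text
clock 6.42 tcp [ 0.4927 -0.1568  0.0407] toolx yaw 101.90 toolz [-0.0146  0.009  -0.9999] w 0.0268 F [ 0.3854  0.4989 -0.8621]
shift [-0.0042  0.0073  0.0112]
turn [-0.0125 -0.0118 -0.0011]
```

play_rows --commands '[-0.004,0.007,0.002,-0.0125,-0.012,0,0,0,0,0,0,0]'

```text
clock: 6.68
tcp_pos: [0.502, -0.1599, 0.0398]
ee_rot: [0.63, 0.777, 0.0, 0.002]
force: [-0.1, -0.3, -1.7]
gripper_width: 0.027
```

```bash
python3 -c "
from h import *
go([.5005,-.1593,.0294],101.97)"
```

```text
clock 6.67 tcp [ 0.502  -0.1599  0.0398] toolx yaw 101.91 toolz [ 0.0035 -0.002  -1.    ] w 0.0270 F [-0.1155 -0.3464 -1.661 ]
shift [ 0.0009 -0.0014  0.0104]
turn [ 0.003   0.0026 -0.0011]
```

play_rows --commands '[0.001,-0.001,0.005,0.003,0.002,0,0,0,0.003,0,0,0,0,0,0.002,0,0,0]'

```text
clock: 7.05
tcp_pos: [0.5019, -0.1596, 0.0306]
ee_rot: [0.63, 0.777, 0.0, 0.002]
force: [-0.4, 0.5, -1.2]
gripper_width: 0.0269
```

```bash
python3 -c "
from h import *
go([.5005,-.1593,.0294],101.97)"
```

```text
clock 7.05 tcp [ 0.5019 -0.1596  0.0306] toolx yaw 101.91 toolz [ 0.0024 -0.0019 -1.    ] w 0.0269 F [-0.4443  0.4548 -1.206 ]
shift [ 0.0006 -0.0014  0.0012]
turn [ 0.002   0.0024 -0.001 ]
```

play_rows --commands '[0,-0.001,0.0015,0.002,0.002,0,0,0,0.001,0,0,0]'

```text
clock: 7.3
tcp_pos: [0.5018, -0.1597, 0.0295]
ee_rot: [0.63, 0.777, 0.0, 0.0]
force: [-2.7, 0.8, 7.2]
gripper_width: 0.027
```

play_rows --commands '[0,0,0,0,0,0,0,0,0,0,0,0,0,0,0,0,0,0,0,0,0,0,0,0,0,0,0,0,0,0,0,0,0,0,0,0]' --fingers 0.08

```text
clock: 8.05
tcp_pos: [0.5022, -0.1602, 0.0298]
ee_rot: [0.63, 0.777, 0.0, 0.001]
force: [0.3, -0.5, -0.2]
gripper_width: 0.0795
```

```bash
python3 -c "
from h import *
go([.5005,-.1593,.001],101.97)"
```

```text
clock 8.05 tcp [ 0.5022 -0.1602  0.0298] toolx yaw 101.90 toolz [ 0.002  -0.0006 -1.    ] w 0.0795 F [ 0.3487 -0.457  -0.2472]
shift [ 0.0013 -0.0015  0.0288]
turn [ 0.0018  0.001  -0.0012]
```

play_rows --commands '[0.001,-0.0015,0.008,0.002,0.001,0,0,0,0.008,0,0,0,0,0,0.006,0,0,0,0,0,0.002,0,0,0,0,0,0,0,0,0]'

```text
clock: 8.68
tcp_pos: [0.4997, -0.1592, 0.0032]
ee_rot: [0.63, 0.777, -0.0, -0.001]
force: [-0.6, 0.2, 0.2]
gripper_width: 0.0801
```

```bash
python3 -c "
from h import *
go([.5005,-.1595,.003],101.97)
f=grab_frame('side');cv2.imwrite('pics/s3.png',cv2.convertScaleAbs(cv2.resize(f['pixels'][110:230,310:410],None,fx=5,fy=5,interpolation=cv2.INTER_CUBIC),alpha=1.6))"
```

```text
clock 8.68 tcp [ 0.4997 -0.1592  0.0032] toolx yaw 101.90 toolz [-0.0019  0.0008 -1.    ] w 0.0801 F [-0.5991  0.2357  0.2386]
shift [-0.0005  0.0008  0.0002]
turn [-0.0017 -0.0012 -0.0012]
```

View pics/s3.png

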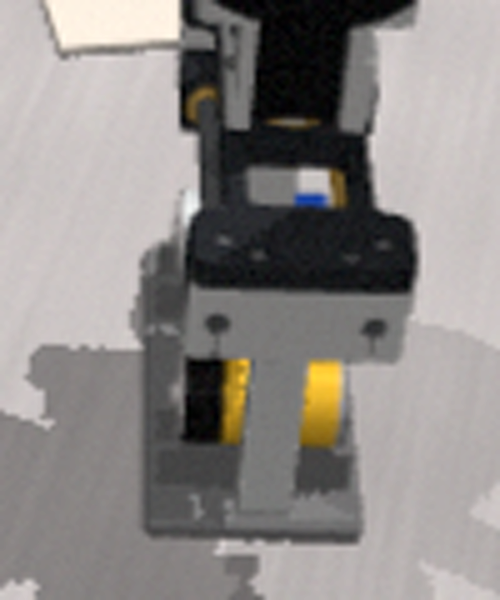

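The fingers are now down beside the cell: the tip is at about (267,515) in the crop, the cell spans columns 185–348, and there is no contact force. Closing.

play_rows --commands '[0,0,0,0,0,0,0,0,0,0,0,0,0,0,0,0,0,0,0,0,0,0,0,0,0,0,0,0,0,0,0,0,0,0,0,0,0,0,0,0,0,0]' --fingers 0.02

```text
clock: 9.6
tcp_pos: [0.5004, -0.1593, 0.0043]
ee_rot: [0.63, 0.777, 0.0, -0.0]
force: [-0.3, -0.3, 1.1]
gripper_width: 0.0336
```

```bash
python3 -c "
from h import *
go([.5005,-.1595,.003],101.97)"
```

```text
clock 9.60 tcp [ 0.5004 -0.1593  0.0043] toolx yaw 101.90 toolz [-0.0002  0.0004 -1.    ] w 0.0336 F [-0.3164 -0.3223  1.1109]
shift [-0.0003  0.      0.0013]
turn [-0.0001 -0.0005 -0.0013]
```

Proper grip now: 33.6 mm. The cell axis is at reported z + 34.7 mm. Lifting, then over to the timer.

play_rows --commands '[0,0,-0.015,0,0,0,0,0,-0.025,0,0,0,0,0,-0.03,0,0,0,0,0,-0.02,0,0,0,0,0,0,0,0,0]'

```text
clock: 10.22
tcp_pos: [0.5001, -0.1596, 0.0992]
ee_rot: [0.63, 0.777, -0.0, -0.0]
force: [0.0, -0.2, -2.6]
gripper_width: 0.0334
```

```bash
python3 -c "
from h import *
go([.5415,.1427,.10],98.03)"
```

```text
clock 10.22 tcp [ 0.5001 -0.1596  0.0992] toolx yaw 101.90 toolz [-0.0003 -0.0003 -1.    ] w 0.0334 F [ 0.0015 -0.1952 -2.6184]
shift [ 0.2872  0.1028 -0.001 ]
turn [-0.0004  0.0003  0.0676]
```

play_rows --commands '[0.03,0.011,0,0,0,0.012,0.043,0.015,0,0,0,0.012,0.043,0.015,0,0,0,0.012,0.043,0.015,0,0,0,0.012,0.043,0.015,0,0,0,0.01,0.04,0.013,0,0,0,0.01,0.02,0.006,0,0,0,0,0,0,0,0,0,0]'

```text
clock: 11.22
tcp_pos: [0.5406, 0.1212, 0.0929]
ee_rot: [0.658, 0.753, -0.003, -0.003]
force: [0.1, 0.6, -1.5]
gripper_width: 0.0332
```

```bash
python3 -c "
from h import *
go([.5415,.1427,.10],98.03)"
```

```text
clock 11.22 tcp [0.5406 0.1212 0.0929] toolx yaw 97.71 toolz [-0.0091 -0.0012 -1.    ] w 0.0332 F [ 0.1497  0.6025 -1.5279]
shift [ 0.0212  0.0037 -0.0071]
turn [-0.0091 -0.0001 -0.0055]
```

play_rows --commands '[0.021,0.0035,0,-0.009,0,-0.005,0,0,0,0,0,0]'

```text
clock: 11.48
tcp_pos: [0.54, 0.1408, 0.0914]
ee_rot: [0.656, 0.755, -0.002, -0.001]
force: [-0.4, -1.2, -1.2]
gripper_width: 0.0331
```

```bash
python3 -c "
from h import *
go([.5415,.1427,.041],98.03)"
```

```text
clock 11.47 tcp [0.54   0.1408 0.0914] toolx yaw 97.97 toolz [-0.0029 -0.0018 -1.    ] w 0.0331 F [-0.4335 -1.2275 -1.2275]
shift [0.0018 0.0019 0.0504]
turn [-0.0032  0.0014 -0.001 ]
```

play_rows --commands '[0.001,0.002,0.014,-0.003,0,0,0.001,0,0.014,0,0,0,0,0,0.012,0,0,0,0,0,0.004,0,0,0,0,0,0,0,0,0]'

```text
clock: 12.1
tcp_pos: [0.5403, 0.139, 0.0422]
ee_rot: [0.658, 0.753, -0.003, -0.0]
force: [0.3, 0.3, -1.0]
gripper_width: 0.0337
```

```bash
python3 -c "
from h import *
go([.5415,.1427,.041],98.03)
f=grab_frame('side');a=cv2.resize(f['pixels'][230:390,245:385],None,fx=3.5,fy=3.5,interpolation=cv2.INTER_CUBIC)
cv2.imwrite('pics/s4.png',cv2.convertScaleAbs(a,alpha=1.5))"
```

```text
clock 12.10 tcp [0.5403 0.139  0.0422] toolx yaw 97.75 toolz [-0.0041 -0.0033 -1.    ] w 0.0337 F [ 0.3441  0.3227 -1.0163]
shift [0.0035 0.0017 0.0012]
turn [-0.0045  0.0028 -0.0049]
```

View pics/s4.png

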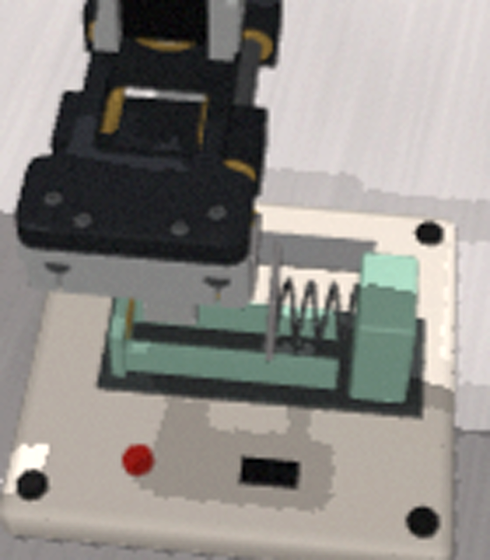

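The side view shows the timer with the spring plate still uncompressed at (275,300) and the lip at (120,335). The gripper body hides the cell. I'll correct the sideways offset, then press against the plate along timer -x.

play_rows --commands '[0.0035,0.001,0.001,-0.0045,0.003,-0.005,0,0,0,0,0,0]'

```text
clock: 12.4
tcp_pos: [0.5419, 0.143, 0.0424]
ee_rot: [0.656, 0.755, 0.001, 0.001]
force: [-0.8, -0.3, -0.9]
gripper_width: 0.0331
```

```bash
python3 -c "
from h import *
go([.5415,.1427,.041],98.03)"
```

```text
clock 12.40 tcp [0.5419 0.143  0.0424] toolx yaw 98.07 toolz [ 0.0026  0.0008 -1.    ] w 0.0331 F [-0.8409 -0.276  -0.8701]
shift [-0.0003 -0.0004  0.0014]
turn [ 0.0027 -0.0004  0.0006]
```

play_rows --commands '[0,-0.004,0.003,0,0,0,0,-0.006,0.001,0,0,0,0,-0.006,0.001,0,0,0,0,-0.005,0,0,0,0,0,-0.001,0,0,0,0]'

```text
clock: 13.02
tcp_pos: [0.5231, 0.1404, 0.0392]
ee_rot: [0.656, 0.755, 0.005, 0.004]
force: [3.1, 0.1, -3.3]
gripper_width: 0.0332
```

```bash
python3 -c "
from h import *
go([.5217,.1399,.036],98.03)"
```

```text
clock 13.03 tcp [0.5231 0.1404 0.0392] toolx yaw 98.08 toolz [ 0.0129  0.002  -0.9999] w 0.0332 F [ 3.1081  0.1396 -3.295 ]
shift [-0.0003 -0.0015  0.0032]
turn [ 0.0131 -0.0002  0.0009]
```

The reaction is +3.1 N along x, so the plate is pushed back. Now lowering in stages, keeping the spring compressed.

play_rows --commands '[0,-0.002,0.003,0.013,0,0,0,-0.001,0.005,0,0,0,0,0,0.005,0,0,0,0,0,0.001,0,0,0]'

```text
clock: 13.52
tcp_pos: [0.5233, 0.1401, 0.0262]
ee_rot: [0.656, 0.755, 0.002, 0.002]
force: [3.5, 1.1, 0.1]
gripper_width: 0.0331
```

```bash
python3 -c "
from h import *
go([.5217,.1399,.0143],98.03)
f=grab_frame('wrist');a=cv2.resize(f['pixels'][150:400,180:480],None,fx=2.4,fy=2.4,interpolation=cv2.INTER_CUBIC)
cv2.imwrite('pics/w2.png',cv2.convertScaleAbs(a,alpha=1.4))"
```

```text
clock 13.53 tcp [0.5233 0.1401 0.0262] toolx yaw 98.07 toolz [ 0.0054  0.0006 -1.    ] w 0.0331 F [3.5464 1.1434 0.1183]
shift [ 0.     -0.0017  0.0119]
turn [0.0054 0.0002 0.0008]
```

View pics/w2.png

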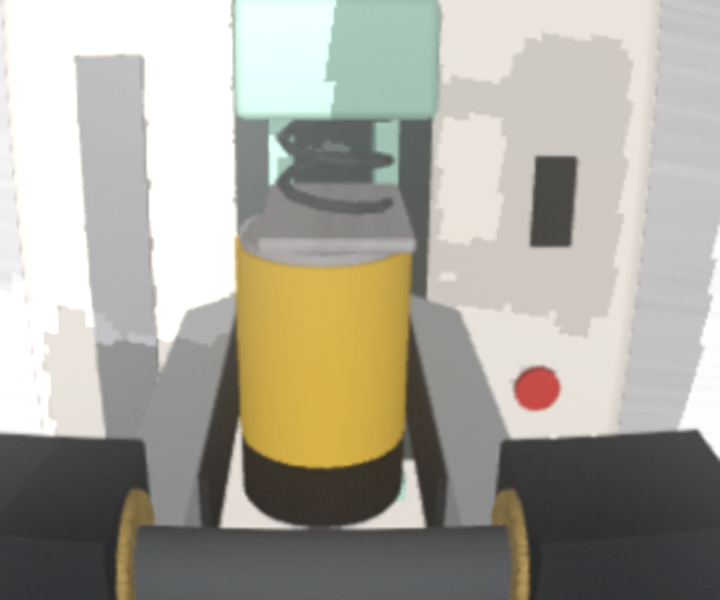

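The wrist view shows the flat end seated on the plate (cell columns 238–411) with the spring compressed. The plate spans columns 259–415 and the housing 234–439, so the cell sits about 2.2 mm to the left. I'll shift +2 mm in tool x and keep lowering.

play_rows --commands '[0.002,-0.002,0,0.005,0,0,0.0005,-0.001,0.003,0,0,0,0,0,0.002,0,0,0]'

```text
clock: 13.95
tcp_pos: [0.5209, 0.1421, 0.0214]
ee_rot: [0.656, 0.755, 0.001, 0.001]
force: [4.9, 0.9, 1.3]
gripper_width: 0.033
```

```bash
python3 -c "
from h import *
go([.5214,.1422,.0143],98.03)"
```

```text
clock 13.95 tcp [0.5209 0.1421 0.0214] toolx yaw 98.07 toolz [ 0.0023 -0.0004 -1.    ] w 0.0330 F [4.8735 0.8549 1.3061]
shift [0.     0.0005 0.0071]
turn [0.0022 0.0007 0.0008]
```

play_rows --commands '[0,0,0.0035,0,0,0,0,0,0.0025,0,0,0,0,0,0.0015,0,0,0,0,0,0.0005,0,0,0]'

```text
clock: 14.45
tcp_pos: [0.5213, 0.1424, 0.0141]
ee_rot: [0.656, 0.755, 0.001, 0.001]
force: [2.4, -0.1, 5.3]
gripper_width: 0.0332
```

```bash
python3 -c "
from h import *
go([.5274,.1430,.0143],98.03)"
```

```text
clock 14.45 tcp [0.5213 0.1424 0.0141] toolx yaw 98.08 toolz [ 0.0026 -0.0001 -1.    ] w 0.0332 F [ 2.3507 -0.0655  5.3335]
shift [-0.0003  0.0061 -0.0002]
turn [0.0025 0.0005 0.0009]
```

The cell meets the rails (+5 N up) at exactly the expected height. I'll ease it toward the lip, then release.

play_rows --commands '[0,0.002,-0.0003,0,0,0,0,0.002,0,0,0,0,0,0.001,0,0,0,0]'

```text
clock: 14.82
tcp_pos: [0.5236, 0.1427, 0.0141]
ee_rot: [0.655, 0.755, -0.002, -0.001]
force: [-0.3, 0.6, 5.5]
gripper_width: 0.0335
```

play_rows --commands '[0,0,0,0,0,0,0,0,0,0,0,0,0,0,0,0,0,0,0,0,0,0,0,0,0,0,0,0,0,0]' --fingers 0.06

```text
clock: 15.45
tcp_pos: [0.5182, 0.1424, 0.0107]
ee_rot: [0.655, 0.755, -0.005, -0.005]
force: [-0.8, 1.0, -0.7]
gripper_width: 0.0603
```

```bash
python3 -c "
from h import *
go([.5274,.1430,.12],98.03)"
```

```text
clock 15.45 tcp [0.5182 0.1424 0.0107] toolx yaw 98.09 toolz [-0.0143 -0.002  -0.9999] w 0.0603 F [-0.7846  1.0236 -0.7286]
shift [-0.0007  0.0076 -0.1094]
turn [-0.0144 -0.0001  0.0011]
```

Released with no force on the tool. Straightening and rising clear, then sideways for a look from above.

play_rows --commands '[0,0,-0.012,-0.014,0,0,0,0,-0.02,0,0,0,0,0,-0.03,0,0,0,0,0,-0.04,0,0,0,0,0,-0.04,0,0,0,-0.05,0,0,0,0,0,-0.06,0,0,0,0,0,-0.06,0,0,0,0,0]'

```text
clock: 16.45
tcp_pos: [0.5444, -0.0258, 0.1652]
ee_rot: [0.652, 0.758, 0.004, 0.005]
force: [0.1, 0.6, -0.4]
gripper_width: 0.0598
```

play_rows --commands '[-0.05,0,0,0,0,0,-0.03,0,0,0,0,0,0,0,0,0,0,0]'

```text
clock: 16.82
tcp_pos: [0.5573, -0.1118, 0.1691]
ee_rot: [0.654, 0.756, 0.005, 0.008]
force: [-0.7, 0.3, 0.7]
gripper_width: 0.0599
```

```bash
python3 -c "
from h import *
go([.5274,.1430,.12])
t=grab_frame('top')['pixels'];s=grab_frame('side')['pixels']
a=cv2.resize(t[205:320,205:305],(400,460),interpolation=cv2.INTER_CUBIC);b=cv2.resize(s[285:385,250:380],(400,308),interpolation=cv2.INTER_CUBIC)
c=np.zeros((460,800,3),np.uint8);c[:,:400]=a;c[:308,400:]=b;d=cv2.resize(t[225:300,405:525],(240,150));c[310:460,400:640]=d
cv2.imwrite('pics/end.png',cv2.convertScaleAbs(c,alpha=1.5))"
```

```text
clock 16.82 tcp [ 0.5573 -0.1118  0.1691] toolx yaw 98.30 toolz [ 0.0186 -0.0024 -0.9998] w 0.0599 F [-0.6512  0.2645  0.7042]
shift [0.2567 0.0063 0.0479]
```

View pics/end.png

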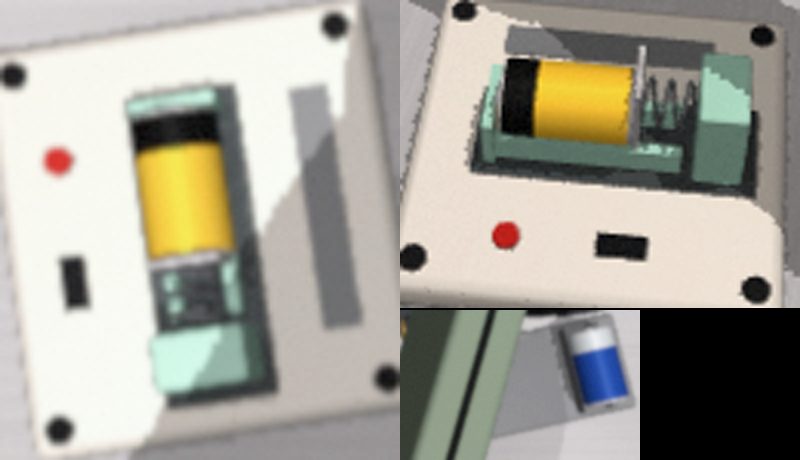

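```bash
python3 -c "
from bench import *
print(close_job())"
```

```text
the job is handed in; nothing more can be done
None
```

The fresh yellow cell is in the timer's holder, nub end at the lip and flat end against the spring plate. I handed the job in at about 17 s on the robot's clock, with the gripper well clear.

**Last checks:**
- **Seating:** The final top and side views show the cell level and centred, with the black band right behind the lip. The plate has moved about 6 mm from its rest position, as expected for a seated cell.
- **Height:** The cell met the rails with about 5 N at exactly the expected height.
- **Spent cell:** The blue cell is still in its nest in the caddy.
- **Force:** No force remained on the tool after release, and the highest reading I saw was about 7 N.

**What disagreed along the way:**
- **Finger height:** The real fingers sit about 28 mm higher than the reported tool position implies. My first grasp therefore only pinched the top of the cell (26.5 mm opening). I put the cell back, regrasped lower with a proper 33.6 mm grip, and used the corrected height from then on.
- **Sideways offset:** The wrist camera showed the cell about 2 mm off-centre while the spring was pushed back. I corrected this before lowering it fully.

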